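# Hang the beam shield plate on its keyhole screw

### The arm

A 6-joint arm with a two-finger parallel gripper is mounted at the origin on the work surface. World frame = base frame: x ahead of the robot, y to its left, z up, the work surface at z = 0. Lengths are in mm, angles in rad, forces in N, time in s.
With the tool pointing down it reaches from about 350 to 975 mm from the base axis. Payload 17.4 kg.
Tool frame: the origin (TCP) lies at the very end of the fingers, on their centre line; the grasp point (between the pads) lies 19 mm behind it; z points along the fingers, y is the line along which they close (so a half turn about z gives the same grasp; the last joint's range is limited). The gripper opens to 85 mm and grips with 20 to 120 N. Pads are 22 mm wide; open, the fingers measure 114 mm over their backs; the gripper's body (76 mm by 85 mm) begins 54 mm behind the grasp point. The pads swing forward as they close: fully open they stand 13 mm farther back than shut.
Start: joints at [1.117, 0.116, 1.442, -0, 1.584, -0.038], TCP at [272.656, 617.488, 231.303] pointing down, gripper open.
Joint ranges: [-2.83, 2.83], [-0.83, 2.19], [0.07, 2.5], [-1.14, 4.28], [0.01, 3], [-2.97, 2.97]. Speed limits (rad/s): [1.89, 1.89, 2.22, 3.14, 3.14, 3.14].

### API

Orientations are given as a 3x3 rotation matrix whose columns are the frame's x, y, z axes.
In Python, from rig import sensors, optics, workorder gives the robot as it stands.
- The arm moves only by the tool jog_arm, never from a script. Its argument "steps" is a list that holds one entry, the list of rows, each a list of 7 numbers: the shift along the tool's x, y, z in mm, then the turn, a rotation vector about the tool's x, y, z in degrees, then the opening in per cent of the stroke, from 0 (shut) to 100 (fully open). A call has 1 to 12 rows; each row is the pose to reach, as a shift and turn from the pose commanded when the call began, along the tool's axes at that moment; what a row does not reach only later rows make up. A row lasts 1/8 s, in which the tool goes at most 62.5 mm and 10.7 degrees, less where a joint would pass 70% of its speed; a pose out of reach is approached as far as the arm can. A call with a gripper value outside its range is refused whole. The fingers move at their own pace and stop on an object; "newtons" is the grip in N (left out, the last holds). Time passes only in rows, so rows that repeat a pose let the fingers close. It gives the time, the measured TCP pose, the force, the opening and the grip force at its end, in the units of the state.
- sensors.sense(): the state, without advancing time (a new reading comes with each control period).
- optics.get_image(name): name is "scene" or "top" or "wrist"; returns a dict with "img" (480x640x3 uint8, red, green, blue), "camera_matrix" (3x3 intrinsics, pixels), "camera_from_world" (4x4, takes a point from world to camera coordinates). Camera axes: x right, y down, z forward; pixel columns grow to the right and rows downward; lengths in mm; the calibration is good to about 2 mm. A picture is of the moment at which its call begins. There is no depth.
- workorder.sign_off(): hands the job in; it is judged then, once.
The state is a dict: "time": time; "joint_positions": joint angles; "dq": joint speeds; "joint_torque": joint torques, N m; "ee_pos": TCP position; "tool_rot": TCP orientation; "force": force on the tool from outside, world axes, zero at the start; "ft_torque": the same for the moment, N m; "grip_width": finger opening in mm; "finger_force": force on a finger pad.
Only numpy, scipy, OpenCV 4.12 (cv2) and the standard library are available. Lean on these libraries where they do the work, as an engineer would, in place of code of your own. Each camera call takes 0.05 s, during which the arm holds its last target. There are 200 camera calls.

### The job

Take the shield plate out of its slotted stand and hang it upright on the bracket: pass the round end of its keyhole over the screw head, press it back against the spring washer and pull it down until the screw is fully home at the top end of the slot, then let go so that it hangs straight. The screw's sideways setting is not known exactly, so feel for it gently and never force the plate against the bracket; leave the other things on the bench where they are.

Things in the scene. Friction and masses are not known exactly. Their poses are not given: they have to be found in the camera images.
- plate_grip (a point): Centre of the black grip tab on top of the loose shield plate (170 to 290 g). Tab 14 mm thick (x), 40 wide (y), 40 tall (z); this point is 18 mm below its top, 122 above the plate's bottom edge. Plate under it: 6 mm thick, 90 wide, 100 tall, alike front and back. Axes of all plate points: x through the thickness, y across, z up. It starts upright in the stand, its lowest 30 mm in the slot.
- plate_hole (a point): Centre (mid-thickness) of the round end of the plate's keyhole, 62 mm above the plate's bottom edge and 60 mm below plate_grip: an eight-sided opening 20 mm across flats, right through the plate. A 10 mm wide slot leads straight up from it. Same axes as plate_grip.
- plate_slot_end (a point): Where the screw's axis lies when it is home at the top end of the keyhole's slot: 22 mm above plate_hole, 38 mm below plate_grip, at mid-thickness of the plate. Same axes as plate_grip.
- seat (a point): Nominal point of the screw's axis on the bracket's mounting face, 125 mm above the bench. x is the outward normal of the upright face (it looks away from the robot), y sideways along the face, z up. The screw stands straight out along x, but is clamped anywhere within 10 mm to either side (y) in a horizontal adjusting slot: that offset is not measured; its height is true. Shank 7 mm across.
- bracket: The fixed grey upright bracket that carries the screw: a board 110 mm wide (y), 12 thick, 139 tall, with its foot behind it. Origin on the bench under the middle of the mounting face; x is the outward normal of that face, z up.
- stand: The fixed grey slotted stand, 80 x 120 x 42 mm, origin at the centre of its underside; slot 9 mm wide along its y, floor of the slot 12 mm above the bench.
- mirror_mount: Bystander: small mirror mount, 50 x 50 mm foot, 53 mm tall, origin under its centre.
- post_holder: Bystander: steel post on a round foot 48 mm across, 70 mm tall, origin under its centre.
- driver: Bystander: screwdriver 160 mm long, lying on the bench.
- cup: Bystander: aluminium cup 70 mm across, 50 mm tall, origin under its centre.
- head_front (a point): Nominal centre of the front of the screw's head, 18 mm out from the bracket's face (same unmeasured sideways offset as at seat, same axes). The head is 15 mm across and 5 mm thick: its underside is 13 mm out, so the 6 mm plate must be pressed in until its mid-thickness is 8 to 9.5 mm out before it can slide down behind the head.
- washer_front (a point): Nominal centre of the front of the spring washer on the shank, 30 mm across, 9 mm out from the face when free. It pushes outwards, 3 N at first touch, 9 N when fully in (front 5 mm out, a hard stop). In the locked, released state it holds the plate against the head's underside, mid-thickness 10 mm out; its friction holds the plate wherever it stops, weight alone does not pull it home.
Mind the look-alikes: they are no part of the job. Of the things that look like the part that bears plate_grip, the middle-sized one is meant.

How it is judged:
By the outcome, as a careful person would: the job done as asked, in the order asked, and still so for the second after the job is handed in, with the robot touching nothing.
It also fails if it takes over 61 s, if anything falls off the work surface, if the arm or the gripper's body presses on something with over 40 N, if the wrist force passes 120 N, or if a joint passes its speed limit or range.

## Working session

There is one attempt and no reset: what is moved stays moved. The work goes in short steps, Python scripts to look and compute and a tool call to move; the robot and the scene stay as the last step left them, time stands still between calls to the robot, and variables do not carry over. Pictures are saved under pics/ and viewed, at most 10 in all, crops included, and the job is handed in when it is done.

Besides the shell and the picture viewer there is one more tool, called by a JSON object that holds its "name" and its "arguments". jog_arm: Moves the arm, as the interface text tells. Its arguments: {"type":"object","properties":{"steps":{"type":"array"},"newtons":{"type":"number"}},"required":["steps"]}

```bash
mkdir -p pics; ls; python3 - <<'E'
from rig import sensors, optics
import cv2,pickle
D={}
for n in("scene","top"):
    d=optics.get_image(n);D[n]=d;cv2.imwrite(f"pics/{n}0.png",d["img"][:,:,::-1])
    print(n,d["camera_matrix"].round(1).tolist(),d["camera_from_world"].round(3).tolist())
pickle.dump(D,open("d0.pkl","wb"))
s=sensors.sense();print(s)
E
```

```text
pics
scene [[616.6, 0.0, 319.8], [0.0, 616.6, 236.6], [0.0, 0.0, 1.0]] [[0.225, 0.974, 0.013, -153.385], [0.782, -0.173, -0.599, -361.164], [-0.581, 0.144, -0.801, 1608.93], [0.0, 0.0, 0.0, 1.0]]
top [[596.0, 0.0, 310.5], [0.0, 596.0, 244.8], [0.0, 0.0, 1.0]] [[-0.025, -0.999, 0.019, 22.405], [-0.999, 0.024, -0.042, 548.779], [0.041, -0.02, -0.999, 1134.084], [0.0, 0.0, 0.0, 1.0]]
{'time': 0.1, 'joint_positions': array([ 1.11721038e+00,  1.16484155e-01,  1.44216626e+00, -2.58451446e-05,
        1.58403576e+00, -3.77957245e-02]), 'dq': array([-8.87538416e-05, -1.23913734e-03, -2.10047746e-03, -7.50989943e-04,
        1.27566421e-03,  6.88842282e-04]), 'joint_torque': array([ 1.07179581e-03, -7.33663058e+01, -6.33793044e+01, -1.03462296e-04,
        5.26148302e-03, -1.87671753e-05]), 'ee_pos': array([272.58106472, 617.33395428, 230.62489068]), 'tool_rot': array([[-9.14797290e-01,  4.03912998e-01, -4.55941992e-04],
       [ 4.03913255e-01,  9.14796750e-01, -9.94269730e-04],
       [ 1.54957860e-05, -1.09371627e-03, -9.99999402e-01]]), 'force': array([-0.82390402,  0.06042728,  0.04098878]), 'ft_torque': array([-0.04164714, -0.00171308,  0.0074014 ]), 'finger_force': 0.0, 'grip_width': 85.48786265531108}
```

View pics/scene0.png

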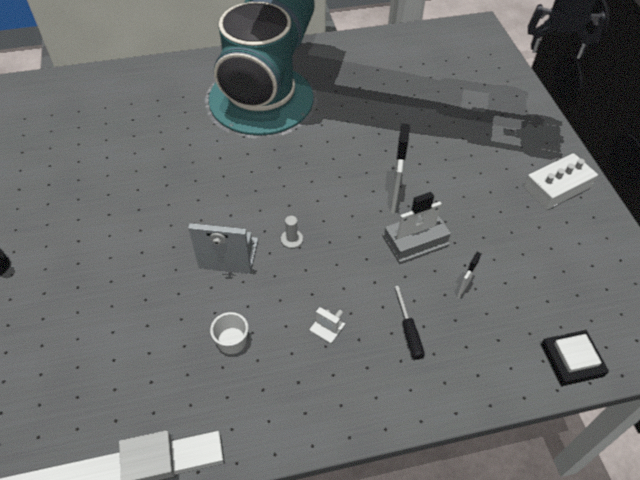

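View pics/top0.png

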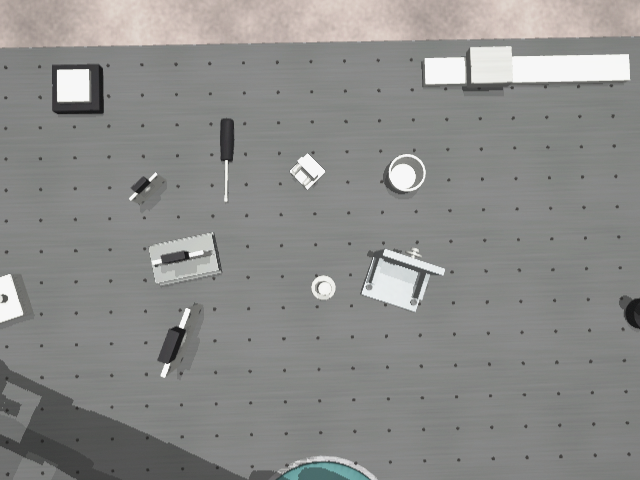

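The scene view has three plate-like things with black tabs: the large one at scene (402,165) / top (172,343), the small one at (470,270) / (143,185), and the middle-sized one in the stand at (423,205) / (180,257). I choose the one in the stand. The bracket is at scene (222,248) / top (412,262). Next I check both in enlarged crops.

```bash
python3 - <<'E'
import pickle,cv2,numpy as np
D=pickle.load(open("d0.pkl","rb"))
def c(n,x,y,w=100,h=75):
    return cv2.resize(D[n]["img"][y:y+h,x:x+w,::-1],(400,300),interpolation=cv2.INTER_CUBIC)
cv2.imwrite("pics/c0.png",np.vstack([np.hstack([c("scene",370,190),c("top",135,220)]),np.hstack([c("scene",175,210),c("top",355,240)])]))
E
```

```text
(no output)
```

View pics/c0.png

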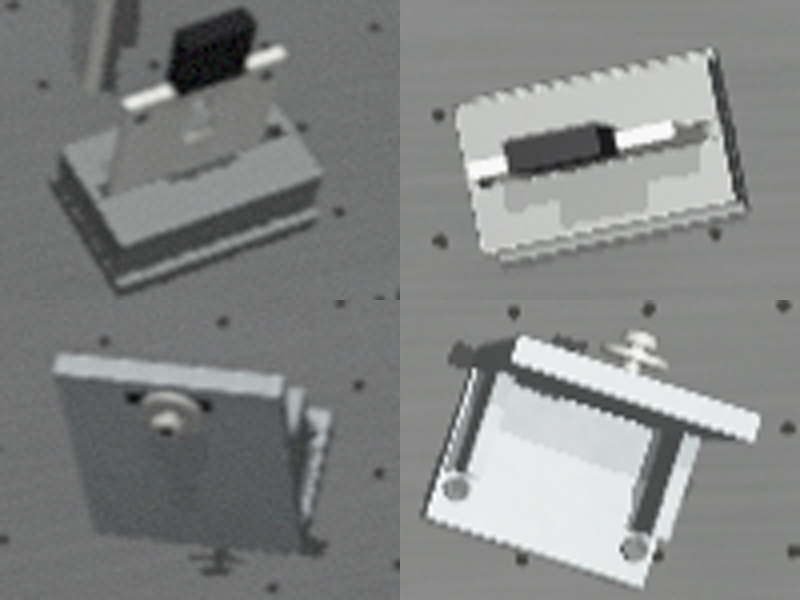

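The crops confirm the plate standing in its stand: the tab top is about (173.5,257) in the top view and the plate's top edge runs (152,262)–(204,252). The board's front top edge runs about (384,249)–(445,269) in the top view, with the screw head at about (414.5,250.5).

```bash
cat > h.py <<'E'
import numpy as np,pickle
def ray(d,u,v):
    T=d["camera_from_world"];R=T[:3,:3];c=-R.T@T[:3,3]
    return c,R.T@np.linalg.solve(d["camera_matrix"],[u,v,1.])
def atz(d,u,v,z):
    c,r=ray(d,u,v);return (c+r*(z-c[2])/r[2])[:2]
def proj(d,p):
    q=d["camera_matrix"]@(d["camera_from_world"]@np.append(p,1))[:3];return q[:2]/q[2]
E
python3 - <<'E'
from h import *
D=pickle.load(open("d0.pkl","rb"))
t=lambda x,y,z,ox,oy:atz(D["top"],ox+(x+.5)/4-.5,oy+(y+.5)/4-.5,z)
s=lambda x,y,z,ox,oy:atz(D["scene"],ox+(x+.5)/4-.5,oy+(y+.5)/4-.5,z)
def show(n,P):
    P=np.array(P);print(n,P.round(1).tolist(),'mean',P.mean(0).round(1),'edge',np.linalg.norm(P[1]-P[0]).round(1),np.degrees(np.arctan2(*(P[1]-P[0])[::-1])).round(2))
T=(135,220);S=(370,190)
show('tabtop top',[t(*p,152,*T) for p in[(505,140),(598,124),(602,157),(507,174)]])
show('tabtop scene',[s(*p,152,*S) for p in[(175,27),(247,8),(256,18),(180,38)]])
show('plate edge top',[t(*p,112,*T) for p in[(468,171),(675,131)]])
show('plate edge scene',[s(*p,112,*S) for p in[(125,103),(285,52)]])
show('stand top',[t(*p,42,*T) for p in[(457,105),(715,50),(745,207),(483,252)]])
T=(355,240);S=(175,210)
# crops sit at (400,300) offset in mosaic
T=(355-100,240-75);S=(175,210-75)
show('board front top',[t(*p,139,*T) for p in[(517,336),(760,416)]])
show('board back top',[t(*p,139,*T) for p in[(510,362),(753,442)]])
show('board front scene',[s(*p,139,*S) for p in[(55,375),(281,396)]])
show('board back scene',[s(*p,139,*S) for p in[(59,355),(284,377)]])
show('head top',[t(*p,125,*T) for p in[(622,334),(656,347)]])
show('head scene',[s(*p,125,*S) for p in[(166,420),(166,420)]])
E
```

```text
tabtop top [[528.9, 95.5], [534.7, 56.3], [520.8, 54.9], [514.6, 95.0]] mean [524.7  75.4] edge 39.6 -81.63
tabtop scene [[526.4, 223.0], [522.3, 261.8], [529.5, 264.0], [533.7, 223.2]] mean [528. 243.] edge 39.0 96.08
plate edge top [[516.9, 114.4], [532.1, 23.6]] mean [524.5  69. ] edge 92.1 -80.47
plate edge scene [[537.3, 198.8], [523.0, 288.7]] mean [530.1 243.7] edge 91.0 99.06
stand top [[548.8, 124.4], [571.6, 3.4], [497.9, -8.7], [480.0, 113.8]] mean [524.6  58.2] edge 123.1 -79.33
board front top [[534.3, -114.0], [497.6, -217.2]] mean [ 515.9 -165.6] edge 109.5 -109.63
board back top [[523.3, -110.6], [486.5, -213.8]] mean [ 504.9 -162.2] edge 109.5 -109.63
board front scene [[500.5, -216.9], [536.1, -113.9]] mean [ 518.3 -165.4] edge 109.0 70.95
board back scene [[488.8, -213.8], [525.2, -110.7]] mean [ 507.  -162.3] edge 109.3 70.58
head top [[534.5, -161.7], [528.5, -176.3]] mean [ 531.5 -169. ] edge 15.8 -112.33
head scene [[527.8, -169.1], [527.8, -169.1]] mean [ 527.8 -169.1] edge 0.0 0.0
```

```bash
cat >> h.py <<'E'
def goal(pos,yaw):
    """shift in tool axes and turn (deg, about tool z) to a tool-down pose with tool y at yaw (deg)"""
    from rig import sensors
    from scipy.spatial.transform import Rotation as Ro
    s=sensors.sense();R=s["tool_rot"];a=np.radians(yaw)
    y=np.array([np.cos(a),np.sin(a),0]);z=np.array([0,0,-1.]);G=np.c_[np.cross(y,z),y,z]
    print("t",round(s["time"],2),"at",s["ee_pos"].round(1),"shift",(R.T@(np.array(pos)-s["ee_pos"])).round(2),"turn",np.degrees(Ro.from_matrix(R.T@G).as_rotvec()).round(2),"F",s["force"].round(1),"M",s["ft_torque"].round(2),"w",s["grip_width"].round(1))
E
python3 - <<'E'
from h import *
D=pickle.load(open("d0.pkl","rb"))
t=lambda x,y,z,ox,oy:atz(D["top"],ox+(x+.5)/4-.5,oy+(y+.5)/4-.5,z)
T=(35,220)
for n,z,L in(('tab',152,[(505,140),(598,124),(602,157),(507,174)]),('plate',112,[(468,171),(675,131)]),('stand',42,[(457,105),(715,50),(745,207),(483,252)])):
    P=np.array([t(*p,z,*T) for p in L]);print(n,P.round(1).tolist(),P.mean(0).round(1),np.degrees(np.arctan2(*(P[1]-P[0])[::-1])))
goal([528,243,200],9.5)
E
```

```text
tab [[533.1, 262.8], [538.8, 223.9], [524.9, 222.4], [518.8, 262.2]] [528.9 242.8] -81.59045259317678
plate [[521.2, 288.2], [536.4, 198.1]] [528.8 243.2] -80.42108325607936
stand [[553.3, 310.0], [576.1, 190.0], [502.6, 177.4], [484.8, 299.0]] [529.2 244.1] -79.2697496650454Traceback (most recent call last):
  File "<stdin>", line 7, in <module>
  File "h.py", line 15, in goal
    print("t",round(s["time"],2),"at",s["ee_pos"].round(1),"shift",(R.T@(np.array(pos)-s["ee_pos"])).round(2),"turn",np.degrees(Ro.from_matrix(R.T@G).as_rotvec()).round(2),"F",s["force"].round(1),"M",s["ft_torque"].round(2),"w",s["grip_width"].round(1))
                                                                                                                                                                                                                                    ^^^^^^^^^^^^^^^^^^^^^
AttributeError: 'float' object has no attribute 'round'
```

```bash
sed -i 's/s\["grip_width"\].round(1)/round(s["grip_width"],1)/' h.py; python3 -c "
from h import *
goal([529,243,210],9.5)"
```

```text
t 0.1 at [272.6 617.3 230.6] shift [-385.77 -238.85   20.88] turn [-6.000e-02  3.000e-02  5.668e+01] F [-0.8  0.1  0. ] M [-0.04 -0.    0.01] w 85.5
```

{"name": "jog_arm", "arguments": {"steps": [[[-386,-239,21,0,0,56.7,70],[-386,-239,21,0,0,56.7,70],[-386,-239,21,0,0,56.7,70],[-386,-239,21,0,0,56.7,70],[-386,-239,21,0,0,56.7,70],[-386,-239,21,0,0,56.7,70],[-386,-239,21,0,0,56.7,70],[-386,-239,21,0,0,56.7,70],[-386,-239,21,0,0,56.7,70],[-386,-239,21,0,0,56.7,70],[-386,-239,21,0,0,56.7,70],[-386,-239,21,0,0,56.7,70]]]}}

```text
time: 1.6
ee_pos: [528.8, 243.8, 210.4]
tool_rot: [[-0.166, 0.986, 0.0], [0.986, 0.166, 0.0], [0.0, 0.0, -1.0]]
force: [0.4, -0.6, -0.4]
grip_width: 59.4
finger_force: 0.0
```

```bash
python3 - <<'E'
from h import *
from rig import optics
import cv2
goal([529,243,120],9.5)
d=optics.get_image("wrist");pickle.dump(d,open("w1.pkl","wb"))
im=d["img"][:,:,::-1].copy();cv2.imwrite("pics/w1.png",im)
a=np.radians(9.5);X=np.array([np.cos(a),np.sin(a),0]);Y=np.array([-X[1],X[0],0])
for sx in(-7,7):
  for sy in(-20,20): print(sx,sy,proj(d,np.array([529,243,152])+sx*X+sy*Y).round(1))
E
```

```text
t 1.6 at [528.8 243.8 210.4] shift [-7.80e-01  4.00e-02  9.04e+01] turn [ 0.01 -0.01  0.05] F [ 0.4 -0.6 -0.4] M [ 0.01  0.01 -0.01] w 59.4
-7 -20 [306.3 293.2]
-7 20 [305.8 227.9]
7 -20 [330.  293.3]
7 20 [330.7 227.9]
```

View pics/w1.png

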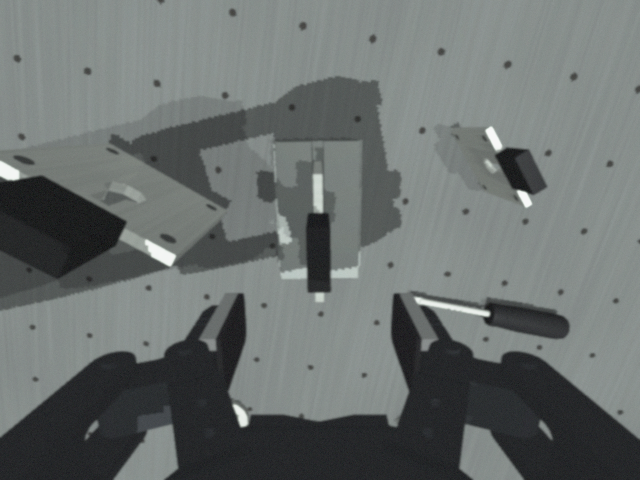

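The wrist view shows the tab at (306–331, to 292), within 1 px of my prediction, so I descend and grip.

{"name": "jog_arm", "arguments": {"steps": [[[-0.8,0,50,0,0,0,60],[-0.8,0,80,0,0,0,60],[-0.8,0,92,0,0,0,60],[-0.8,0,92,0,0,0,60],[-0.8,0,92,0,0,0,5],[-0.8,0,92,0,0,0,5],[-0.8,0,92,0,0,0,5],[-0.8,0,92,0,0,0,5],[-0.8,0,92,0,0,0,5],[-0.8,0,92,0,0,0,5],[-0.8,0,92,0,0,0,5],[-0.8,0,92,0,0,0,5]]], "newtons": 40}}

```text
time: 3.15
ee_pos: [529.7, 242.4, 119.6]
tool_rot: [[-0.165, 0.986, 0.001], [0.986, 0.165, 0.001], [0.0, 0.001, -1.0]]
force: [-2.4, -0.2, 5.6]
grip_width: 13.7
finger_force: 39.6
```

```bash
python3 -c "
from h import *
goal([529,243,240],9.5)"
```

```text
t 3.15 at [529.7 242.4 119.6] shift [   0.8    -0.44 -120.41] turn [ 0.09 -0.03 -0.02] F [-2.4 -0.2  5.6] M [0.01 0.39 0.06] w 13.7
```

{"name": "jog_arm", "arguments": {"steps": [[[0,0,0,0,0,0,0],[0,0,0,0,0,0,0],[0,0,-10,0,0,0,0],[0,0,-25,0,0,0,0],[0,0,-45,0,0,0,0],[0,0,-70,0,0,0,0],[0,0,-100,0,0,0,0],[0,0,-122,0,0,0,0],[0,0,-122,0,0,0,0]]], "newtons": 100}}

```text
time: 4.28
ee_pos: [529.9, 242.4, 242.5]
tool_rot: [[-0.165, 0.986, 0.003], [0.986, 0.165, 0.001], [0.001, 0.003, -1.0]]
force: [-0.5, 0.8, -1.6]
grip_width: 12.6
finger_force: 97.7
```

```bash
python3 -c "
from h import *
goal([561,-181,240],-19.6)"
```

```text
t 4.28 at [529.9 242.4 242.5] shift [-422.71  -39.02    2.07] turn [ 0.16 -0.08 29.08] F [-0.5  0.8 -1.6] M [0.03 0.02 0.  ] w 12.6
```

{"name": "jog_arm", "arguments": {"steps": [[[-40,-4,0,0,0,4,0],[-95,-9,0,0,0,8,0],[-150,-14,0,0,0,12,0],[-205,-19,0,0,0,16,0],[-260,-24,0,0,0,20,0],[-315,-29,0,0,0,24,0],[-370,-34,0,0,0,27,0],[-410,-38,1,0,0,29,0],[-422.7,-39,2,0.1,0,29.1,0],[-422.7,-39,2,0.1,0,29.1,0],[-422.7,-39,2,0.1,0,29.1,0],[-422.7,-39,2,0.1,0,29.1,0]]]}}

```text
time: 5.78
ee_pos: [560.6, -180.1, 238.4]
tool_rot: [[0.334, 0.942, -0.002], [0.942, -0.334, 0.0], [-0.0, -0.001, -1.0]]
force: [0.3, -0.7, -1.8]
grip_width: 13.0
finger_force: 97.5
```

```bash
python3 - <<'E'
from h import *
from rig import optics
import cv2
goal([561,-181,240],-19.6)
D={}
for n in("scene","top","wrist"):
    D[n]=optics.get_image(n)
pickle.dump(D,open("d2.pkl","wb"))
c=lambda n,x,y,w,h:cv2.resize(D[n]["img"][y:y+h,x:x+w,::-1],(400,300),interpolation=cv2.INTER_CUBIC)
p=proj(D["scene"],[535,-172,125]);q=proj(D["top"],[535,-172,125]);r=proj(D["wrist"],[532,-172,125]);print(p,q,r)
w=cv2.resize(D["wrist"]["img"][:,:,::-1],(400,300))
cv2.imwrite("pics/c2.png",np.vstack([np.hstack([c("scene",175,160,140,105),c("top",345,200,140,105)]),np.hstack([w,c("wrist",220,90,200,150)])]))
E
```

```text
t 5.78 at [ 560.6 -180.1  238.4] shift [-0.68  0.69 -1.59] turn [-0.09  0.02  0.06] F [ 0.3 -0.7 -1.8] M [ 0.03 -0.02 -0.03] w 13.0
[215.0971459  242.86003941] [416.03932918 247.71628459] [277.07581975 236.44739626]
```

View pics/c2.png

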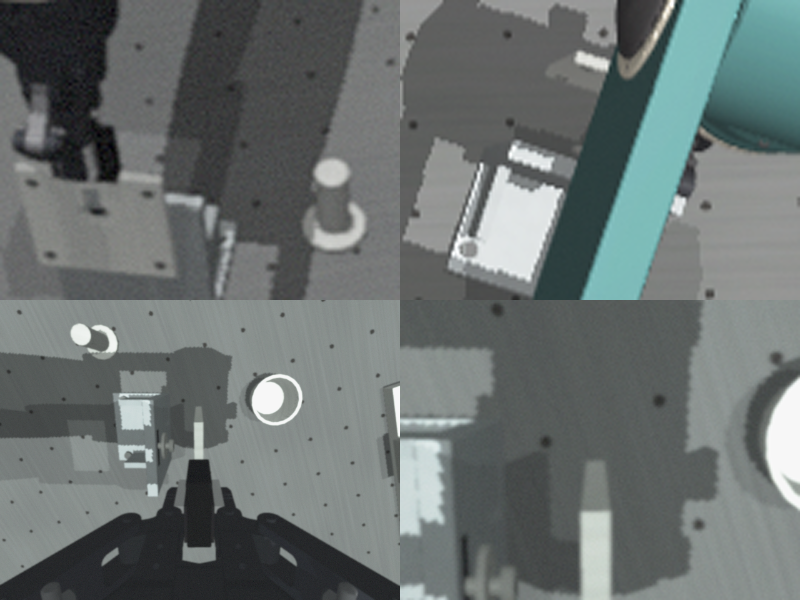

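The plate hangs clear of the bracket. In the wrist view the screw head is at about (272,230), so I enlarge that area to read its sideways offset.

```bash
python3 - <<'E'
from h import *
import cv2
D=pickle.load(open("d2.pkl","rb"));d=D["wrist"]
im=d["img"][150:320,180:340,::-1]
im=cv2.resize(cv2.convertScaleAbs(im,alpha=1.6),None,fx=3.5,fy=3.5,interpolation=cv2.INTER_CUBIC);cv2.imwrite("pics/c3.png",im)
a=np.radians(-19.6);X=np.array([np.cos(a),np.sin(a),0]);Y=np.array([-X[1],X[0],0]);Z=np.array([0,0,1.])
S=np.array([517,-165.5,0])
c=lambda p:((proj(d,p)-[180,150])*3.5+1.25).round(1).tolist()
for n,x,y,z in(("head",18,0,125),("head+5",18,5,125),("head top",15,0,132.5),("board L",0,55,139),("board R",0,-55,139),("backL",-12,55,139),("backR",-12,-55,139)):
    print(n,c(S+x*X+y*Y+z*Z))
E
```

```text
head [349.1, 298.7]
head+5 [348.4, 275.2]
head top [330.2, 308.9]
board L [234.4, 30.4]
board R [262.9, 572.6]
backL [168.9, 30.3]
backR [205.0, 572.5]
```

View pics/c3.png

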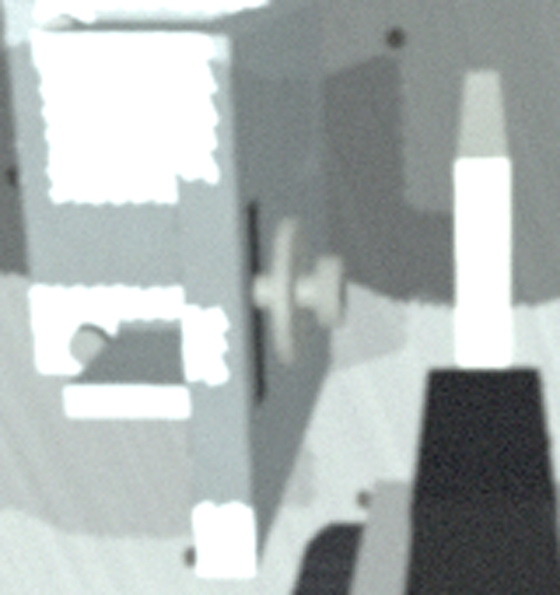

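```bash
python3 - <<'E'
from h import *
D=pickle.load(open("d2.pkl","rb"));d=D["wrist"]
a=np.radians(-19.6);X=np.array([np.cos(a),np.sin(a),0]);Y=np.array([-X[1],X[0],0]);Z=np.array([0,0,1.])
P=np.array([560.6,-180.1,0])
c=lambda p:((proj(d,p)-[180,150])*3.5+1.25).round(1).tolist()
for x in(-3,3):
  for z in (230.8,130.8): print(x,z,c(P+x*X+45*Y+z*Z))
for x in(-7,7): print("tab",x,c(P+x*X+20*Y+270.8*Z),c(P+x*X+20*Y+230.8*Z))
S=np.array([517,-165.5,0])
print("tcp in S frame",(P-S)@X,(P-S)@Y)
sc=D["scene"];
for y in(-45,45):
  for z in(230.8,130.8): print("scene crop",y,z,((proj(sc,P+3*X+y*Y+z*Z)-[175,160])*400/140).round(1))
E
```

```text
-3 230.8 [458.8, 168.4]
-3 130.8 [469.7, 76.2]
3 230.8 [509.9, 168.4]
3 130.8 [501.1, 76.2]
tab -7 [408.2, 508.9] [427.2, 369.9]
tab 7 [558.1, 509.2] [541.1, 370.1]
tcp in S frame 45.97129785987988 0.8716496304166003
scene crop -45 230.8 [ 11.4 166.1]
scene crop -45 130.8 [ 37.4 261.3]
scene crop 45 230.8 [156.9 180.6]
scene crop 45 130.8 [172.9 275.2]
```

{"name": "jog_arm", "arguments": {"steps": [[[0,0,30,0,0,0,0],[0,0,60,0,0,0,0],[0,0,67.5,0,0,0,0],[0,0,67.5,0,0,0,0],[0,-8,67.5,0,0,0,0],[0,-14,67.5,0,0,0,0],[0,-17,67.5,0,0,0,0],[0,-17,67.5,0,0,0,0],[0,-17,67.5,0,0,0,0]]]}}

```text
time: 7.05
ee_pos: [544.4, -175.5, 170.9]
tool_rot: [[0.336, 0.942, -0.002], [0.942, -0.336, 0.0], [-0.0, -0.001, -1.0]]
force: [-1.2, -0.0, -3.0]
grip_width: 12.7
finger_force: 97.6
```

```bash
cat >> h.py <<'E'
def rel():
    from rig import sensors
    s=sensors.sense();a=np.radians(-19.6);X=np.array([np.cos(a),np.sin(a),0]);Y=np.array([-X[1],X[0],0]);B=np.array([X,Y,[0,0,1.]])
    print("t",round(s["time"],2),"plate xyz in seat frame",(B@(s["ee_pos"]-[517,-165.5,0])).round(2),"hole z",(s["ee_pos"][2]-45.6).round(2),"F",(B@s["force"]).round(2),"M",(B@s["ft_torque"]).round(2))
E
python3 - <<'E'
from h import *
from rig import optics
import cv2
rel()
d=optics.get_image("scene");w=optics.get_image("wrist")
pickle.dump((d,w),open("d3.pkl","wb"))
A=cv2.resize(d["img"][205:285,175:255,::-1],(400,400),interpolation=cv2.INTER_CUBIC)
B=cv2.resize(w["img"][180:320,220:360,::-1],(400,400),interpolation=cv2.INTER_CUBIC)
cv2.imwrite("pics/c4.png",cv2.convertScaleAbs(np.hstack([A,B]),alpha=1.4))
E
```

```text
t 7.05 plate xyz in seat frame [ 29.2   -0.2  170.94] hole z 125.34 F [-1.13 -0.45 -3.01] M [-0.03  0.04 -0.01]
```

View pics/c4.png

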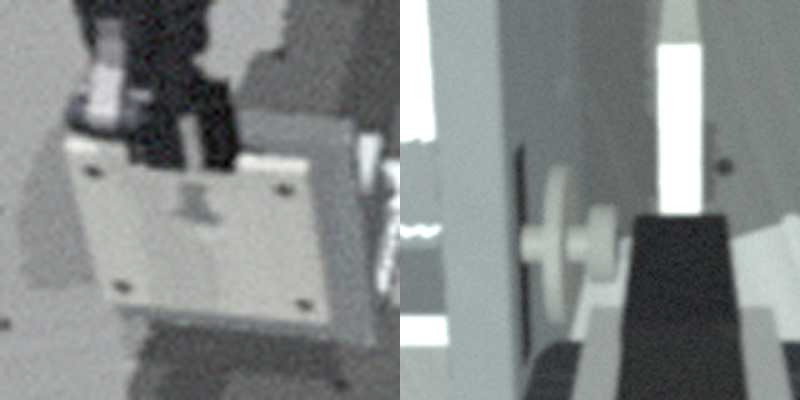

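```bash
python3 - <<'E'
from h import *
from scipy.optimize import brentq
d,w=pickle.load(open("d3.pkl","rb"))
a=np.radians(-19.6);X=np.array([np.cos(a),np.sin(a),0]);Y=np.array([-X[1],X[0],0]);Z=np.array([0,0,1.])
S=np.array([517,-165.5,0])
def yof(v,x,z): return brentq(lambda y:proj(w,S+x*X+y*Y+z*Z)[1]-v,-100,100)
v=lambda q:180+(q+.5)/400*140-.5
x=29.2
print("plate ctr from end",yof(v(43),x,163.3)-45,"from tab",yof(v(215),x,163.3)-20)
print("head ctr",[(yof(v(206),15.5,125)+yof(v(282),15.5,125))/2, "dia",yof(v(206),15.5,125)-yof(v(282),15.5,125)],"washer",(yof(v(166),8,125)+yof(v(323),8,125))/2,yof(v(166),8,125)-yof(v(323),8,125))
print("slot",yof(v(145),0,125),yof(v(365),0,125))
sc=lambda p:((proj(d,p)-[175,205])*5+2).round(1)
for y in(-45,45):
  for z in(163.3,63.3): print("scene",y,z,sc(S+(x+3)*X+(y+.3)*Y+z*Z))
print("hole top/slot",sc(S+(x+3)*X+.3*Y+125.3*Z))
E
```

```text
plate ctr from end 1.361025217016845 from tab 0.31948570229655004
head ctr [1.3222345782450988, 'dia', 15.373905718901002] washer 0.9454967273569919 31.782891090346112
slot 20.876380557575576 -23.952923725444506
scene -45 163.3 [ 63.1 146.2]
scene -45 63.3 [103.5 298.8]
scene 45 163.3 [303.5 170.6]
scene 45 63.3 [328.2 322.2]
hole top/slot [195.9 218.6]
```

The wrist view puts the screw (about +1.2) and the plate centre (about +0.3 to +1.3) within 1 mm of each other, so I advance gently.

{"name": "jog_arm", "arguments": {"steps": [[[0.4,-3,0,0,0,0,0],[0.4,-6,0,0,0,0,0],[0.4,-8,0,0,0,0,0],[0.4,-9,0,0,0,0,0],[0.4,-10,0,0,0,0,0],[0.4,-10,0,0,0,0,0]]]}}

```text
time: 7.9
ee_pos: [535.0, -171.7, 170.9]
tool_rot: [[0.336, 0.942, -0.002], [0.942, -0.336, 0.0], [-0.0, -0.002, -1.0]]
force: [0.3, -0.4, -1.4]
grip_width: 12.5
finger_force: 97.6
```

```bash
python3 -c "
from h import *
rel()"
```

```text
t 7.9 plate xyz in seat frame [1.9100e+01 1.7000e-01 1.7088e+02] hole z 125.28 F [ 0.46 -0.3  -1.39] M [-0.01 -0.    0.  ]
```

{"name": "jog_arm", "arguments": {"steps": [[[0,-1,0,0,0,0,0],[0,-2,0,0,0,0,0],[0,-3,0,0,0,0,0],[0,-4,0,0,0,0,0],[0,-5,0,0,0,0,0],[0,-5,0,0,0,0,0]]]}}

```text
time: 8.65
ee_pos: [530.3, -170.1, 170.9]
tool_rot: [[0.336, 0.942, -0.002], [0.942, -0.336, 0.0], [-0.0, -0.002, -1.0]]
force: [-0.0, -0.1, -2.6]
grip_width: 12.4
finger_force: 97.6
```

```bash
python3 -c "
from h import *
rel()"
```

```text
t 8.65 plate xyz in seat frame [ 14.07   0.18 170.89] hole z 125.29 F [ 0.02 -0.13 -2.58] M [0.   0.04 0.04]
```

The head is inside the hole with no contact force. I now feel sideways for its edges.

{"name": "jog_arm", "arguments": {"steps": [[[0.8,0,0,0,0,0,0],[1.4,0,0,0,0,0,0],[1.4,0,0,0,0,0,0]]]}}

```text
time: 9.02
ee_pos: [530.9, -168.7, 170.8]
tool_rot: [[0.336, 0.942, -0.002], [0.942, -0.336, 0.0], [-0.0, -0.002, -1.0]]
force: [0.2, -0.1, -1.7]
grip_width: 13.2
finger_force: 97.6
```

{"name": "jog_arm", "arguments": {"steps": [[[0.6,0,0,0,0,0,0],[1.0,0,0,0,0,0,0],[1.0,0,0,0,0,0,0]]]}}

```text
time: 9.4
ee_pos: [531.2, -167.8, 170.9]
tool_rot: [[0.336, 0.942, -0.002], [0.942, -0.336, 0.0], [-0.0, -0.002, -1.0]]
force: [0.8, 0.1, -2.0]
grip_width: 12.6
finger_force: 97.6
```

{"name": "jog_arm", "arguments": {"steps": [[[0.6,0,0,0,0,0,0],[1.0,0,0,0,0,0,0],[1.0,0,0,0,0,0,0]]]}}

```text
time: 9.78
ee_pos: [531.4, -167.0, 170.8]
tool_rot: [[0.336, 0.942, -0.002], [0.942, -0.336, -0.0], [-0.001, -0.002, -1.0]]
force: [-0.3, -2.6, -1.7]
grip_width: 12.9
finger_force: 97.6
```

```bash
python3 -c "
from h import *
rel()"
```

```text
t 9.78 plate xyz in seat frame [ 14.13   3.39 170.85] hole z 125.25 F [ 0.56 -2.61 -1.66] M [-0.63 -0.04  0.02]
```

{"name": "jog_arm", "arguments": {"steps": [[[-2,0,0,0,0,0,0],[-4,0,0,0,0,0,0],[-4.7,0,0,0,0,0,0],[-4.7,0,0,0,0,0,0]]]}}

```text
time: 10.28
ee_pos: [529.9, -171.3, 170.9]
tool_rot: [[0.336, 0.942, -0.002], [0.942, -0.336, 0.0], [-0.0, -0.002, -1.0]]
force: [0.5, 0.1, -2.8]
grip_width: 13.0
finger_force: 97.6
```

```bash
python3 -c "
from h import *
rel()"
```

```text
t 10.28 plate xyz in seat frame [ 14.12  -1.14 170.86] hole z 125.26 F [ 0.43  0.29 -2.76] M [ 0.02 -0.03 -0.  ]
```

{"name": "jog_arm", "arguments": {"steps": [[[-0.4,0,0,0,0,0,0],[-0.8,0,0,0,0,0,0],[-0.8,0,0,0,0,0,0]]]}}

```text
time: 10.65
ee_pos: [529.7, -172.1, 170.9]
tool_rot: [[0.336, 0.942, -0.002], [0.942, -0.336, 0.0], [-0.0, -0.002, -1.0]]
force: [0.9, -0.8, -1.6]
grip_width: 12.3
finger_force: 97.6
```

```bash
python3 -c "
from h import *
rel()"
```

```text
t 10.65 plate xyz in seat frame [ 14.13  -1.93 170.87] hole z 125.27 F [ 1.16 -0.48 -1.6 ] M [-0.02  0.06 -0.01]
```

{"name": "jog_arm", "arguments": {"steps": [[[-0.3,0,0,0,0,0,0],[-0.5,0,0,0,0,0,0],[-0.5,0,0,0,0,0,0]]]}}

```text
time: 11.02
ee_pos: [529.5, -172.4, 170.8]
tool_rot: [[0.336, 0.942, -0.002], [0.942, -0.336, 0.0], [-0.0, -0.002, -1.0]]
force: [1.0, 1.6, -1.5]
grip_width: 12.7
finger_force: 97.6
```

```bash
python3 -c "
from h import *
rel()"
```

```text
t 11.03 plate xyz in seat frame [ 14.12  -2.29 170.83] hole z 125.23 F [ 0.43  1.81 -1.48] M [ 0.43 -0.07  0.07]
```

Both edges are found at −2.3 and +3.35, so the screw is centred at +0.55. I centre there and press in against the washer.

{"name": "jog_arm", "arguments": {"steps": [[[1.5,0,0,0,0,0,0],[2.9,0,0,0,0,0,0],[2.9,-1,0,0,0,0,0],[2.9,-2,0,0,0,0,0],[2.9,-3,0,0,0,0,0],[2.9,-3.5,0,0,0,0,0],[2.9,-3.5,0,0,0,0,0]]]}}

```text
time: 11.9
ee_pos: [527.3, -168.7, 170.9]
tool_rot: [[0.336, 0.942, -0.001], [0.942, -0.336, -0.0], [-0.0, -0.001, -1.0]]
force: [2.9, -1.0, -3.0]
grip_width: 12.5
finger_force: 97.5
```

```bash
python3 -c "
from h import *
rel()"
```

```text
t 11.9 plate xyz in seat frame [ 10.77   0.44 170.91] hole z 125.31 F [ 3.11 -0.   -3.02] M [-0.03 -0.65 -0.06]
```

{"name": "jog_arm", "arguments": {"steps": [[[0,-0.6,0,0,0,0,0],[0,-1,0,0,0,0,0],[0,-1,0,0,0,0,0]]]}}

```text
time: 12.28
ee_pos: [526.3, -168.3, 170.9]
tool_rot: [[0.336, 0.942, -0.001], [0.942, -0.336, -0.0], [-0.001, -0.001, -1.0]]
force: [4.8, -1.6, -4.1]
grip_width: 12.8
finger_force: 97.5
```

```bash
python3 -c "
from h import *
rel()"
```

```text
t 12.28 plate xyz in seat frame [  9.72   0.45 170.9 ] hole z 125.3 F [ 5.11  0.1  -4.08] M [-0.09 -1.09 -0.09]
```

{"name": "jog_arm", "arguments": {"steps": [[[0,-0.7,0,0,0,0,0],[0,-1.4,0,0,0,0,0],[0,-1.9,0,0,0,0,0],[0,-1.9,0,0,0,0,0]]]}}

```text
time: 12.78
ee_pos: [524.7, -167.8, 171.0]
tool_rot: [[0.336, 0.942, -0.001], [0.942, -0.336, -0.0], [-0.001, -0.001, -1.0]]
force: [7.5, -2.7, -4.7]
grip_width: 12.8
finger_force: 97.4
```

```bash
python3 -c "
from h import *
rel()"
```

```text
t 12.78 plate xyz in seat frame [  8.02   0.44 170.96] hole z 125.36 F [ 7.96 -0.06 -4.68] M [-0.09 -1.57 -0.06]
```

Force is 8 N, so the plate is about 8.7 mm out, inside the window. I pull down in stages.

{"name": "jog_arm", "arguments": {"steps": [[[0,0,1.5,0,0,0,0],[0,0,3,0,0,0,0],[0,0,4.5,0,0,0,0],[0,0,6,0,0,0,0],[0,0,6,0,0,0,0]]]}}

```text
time: 13.4
ee_pos: [524.9, -167.8, 165.5]
tool_rot: [[0.336, 0.942, -0.0], [0.942, -0.336, -0.0], [-0.0, 0.0, -1.0]]
force: [6.5, -1.1, -0.6]
grip_width: 13.1
finger_force: 98.0
```

```bash
python3 -c "
from h import *
rel()"
```

```text
t 13.4 plate xyz in seat frame [  8.23   0.54 165.48] hole z 119.88 F [ 6.52  1.15 -0.57] M [ 0.1  -1.42 -0.18]
```

{"name": "jog_arm", "arguments": {"steps": [[[0,0,1.5,0,0,0,0],[0,0,3,0,0,0,0],[0,0,4.5,0,0,0,0],[0,0,6,0,0,0,0],[0,0,6,0,0,0,0]]]}}

```text
time: 14.02
ee_pos: [524.9, -167.8, 159.5]
tool_rot: [[0.336, 0.942, -0.0], [0.942, -0.336, -0.0], [-0.0, -0.0, -1.0]]
force: [7.2, -2.3, -0.6]
grip_width: 12.9
finger_force: 98.0
```

```bash
python3 -c "
from h import *
rel()"
```

```text
t 14.03 plate xyz in seat frame [  8.22   0.53 159.48] hole z 113.88 F [ 7.53  0.22 -0.64] M [ 0.04 -1.45 -0.11]
```

{"name": "jog_arm", "arguments": {"steps": [[[0,0,1.5,0,0,0,0],[0,0,3,0,0,0,0],[0,0,4.5,0,0,0,0],[0,0,6,0,0,0,0],[0,0,7.5,0,0,0,0],[0,0,9,0,0,0,0],[0,0,10,0,0,0,0],[0,0,10,0,0,0,0]]]}}

```text
time: 15.02
ee_pos: [524.9, -167.8, 149.5]
tool_rot: [[0.336, 0.942, -0.0], [0.942, -0.336, -0.0], [-0.0, 0.0, -1.0]]
force: [6.8, -1.7, -0.7]
grip_width: 12.9
finger_force: 98.1
```

```bash
python3 -c "
from h import *
rel()"
```

```text
t 15.03 plate xyz in seat frame [  8.24   0.49 149.53] hole z 103.93 F [ 6.93  0.72 -0.66] M [ 0.04 -1.35 -0.1 ]
```

{"name": "jog_arm", "arguments": {"steps": [[[0,0,0.5,0,0,0,0],[0,0,1,0,0,0,0],[0,0,1,0,0,0,0]]]}}

```text
time: 15.4
ee_pos: [525.0, -167.8, 148.6]
tool_rot: [[0.336, 0.942, 0.0], [0.942, -0.336, -0.0], [-0.0, 0.0, -1.0]]
force: [6.7, -1.8, 0.2]
grip_width: 12.9
finger_force: 98.3
```

```bash
python3 -c "
from h import *
rel()"
```

```text
t 15.4 plate xyz in seat frame [  8.29   0.49 148.64] hole z 103.04 F [6.87 0.58 0.18] M [ 0.04 -1.27 -0.06]
```

{"name": "jog_arm", "arguments": {"steps": [[[0,0,0.4,0,0,0,0],[0,0,0.8,0,0,0,0],[0,0,0.8,0,0,0,0]]]}}

```text
time: 15.78
ee_pos: [525.1, -167.8, 148.4]
tool_rot: [[0.336, 0.942, 0.001], [0.942, -0.336, -0.001], [-0.0, 0.001, -1.0]]
force: [5.8, -0.7, 6.0]
grip_width: 12.6
finger_force: 98.9
```

{"name": "jog_arm", "arguments": {"steps": [[[0,0,0.4,0,0,0,0],[0,0,0.8,0,0,0,0],[0,0,0.8,0,0,0,0]]]}}

```text
time: 16.15
ee_pos: [525.3, -167.9, 148.2]
tool_rot: [[0.336, 0.942, 0.002], [0.942, -0.336, -0.001], [-0.0, 0.002, -1.0]]
force: [5.3, -1.7, 9.4]
grip_width: 12.8
finger_force: 99.6
```

```bash
python3 -c "
from h import *
rel()"
```

```text
t 16.15 plate xyz in seat frame [  8.64   0.52 148.21] hole z 102.61 F [5.59 0.14 9.44] M [ 0.08 -0.96 -0.22]
```

The plate has bottomed at TCP z ≈148.3, matching the expected 148.6. I ease out to the head's underside while keeping a slight pull down.

{"name": "jog_arm", "arguments": {"steps": [[[0,0.5,0,0,0,0,0],[0,1,0,0,0,0,0],[0,1.4,0,0,0,0,0],[0,1.4,0,0,0,0,0]]]}}

```text
time: 16.65
ee_pos: [525.8, -168.1, 148.2]
tool_rot: [[0.336, 0.942, -0.001], [0.942, -0.336, -0.0], [-0.0, -0.001, -1.0]]
force: [-3.7, 1.4, 13.5]
grip_width: 12.6
finger_force: 100.3
```

```bash
python3 -c "
from h import *
rel()"
```

```text
t 16.65 plate xyz in seat frame [  9.19   0.54 148.17] hole z 102.57 F [-4.    0.09 13.52] M [-0.03  0.89 -0.1 ]
```

{"name": "jog_arm", "arguments": {"steps": [[[0,-0.5,-0.3,0,0,0,0],[0,-0.5,-0.3,0,0,0,0],[0,-0.5,-0.3,0,0,0,0]]], "newtons": 20}}

```text
time: 17.02
ee_pos: [525.7, -168.0, 148.2]
tool_rot: [[0.336, 0.942, 0.0], [0.942, -0.336, -0.0], [-0.0, 0.0, -1.0]]
force: [0.9, -0.6, 9.8]
grip_width: 12.6
finger_force: 99.6
```

```bash
python3 -c "
from h import *
rel()"
```

```text
t 17.02 plate xyz in seat frame [  9.     0.55 148.18] hole z 102.58 F [ 1.06 -0.27  9.78] M [ 0.05 -0.12  0.02]
```

{"name": "jog_arm", "arguments": {"steps": [[[0,0,0,0,0,0,18],[0,0,0,0,0,0,20],[0,0,0,0,0,0,30],[0,0,0,0,0,0,45],[0,0,0,0,0,0,45],[0,0,0,0,0,0,45],[0,0,0,0,0,0,45]]]}}

```text
time: 17.9
ee_pos: [525.2, -167.9, 146.6]
tool_rot: [[0.336, 0.942, -0.002], [0.942, -0.336, 0.0], [-0.0, -0.002, -1.0]]
force: [-0.4, -0.6, -1.2]
grip_width: 38.4
finger_force: 0.0
```

```bash
python3 -c "
from h import *
rel()"
```

```text
t 17.9 plate xyz in seat frame [  8.57   0.46 146.55] hole z 100.95 F [-0.15 -0.65 -1.16] M [0.01 0.02 0.01]
```

Released without contact. I retreat straight up, then aside for a look.

{"name": "jog_arm", "arguments": {"steps": [[[0,0,-15,0,0,0,45],[0,0,-40,0,0,0,45],[0,0,-80,0,0,0,45],[0,0,-120,0,0,0,45],[0,0,-120,0,0,0,45],[60,-20,-120,0,0,0,45],[120,-60,-120,0,0,0,45],[160,-100,-120,0,0,0,45],[160,-130,-120,0,0,0,45],[160,-130,-120,0,0,0,45]]]}}

```text
time: 19.15
ee_pos: [455.5, 27.5, 267.1]
tool_rot: [[0.334, 0.943, -0.001], [0.943, -0.334, 0.0], [-0.0, -0.001, -1.0]]
force: [0.7, -0.7, 0.3]
grip_width: 38.2
finger_force: 0.0
```

```bash
python3 - <<'E'
from h import *
from rig import optics
import cv2
rel()
D={n:optics.get_image(n) for n in("scene","top")};pickle.dump(D,open("d5.pkl","wb"))
A=cv2.resize(D["scene"]["img"][200:300,170:270,::-1],(400,400),interpolation=cv2.INTER_CUBIC)
B=cv2.resize(D["top"]["img"][220:320,355:455,::-1],(400,400),interpolation=cv2.INTER_CUBIC)
cv2.imwrite("pics/c5.png",cv2.convertScaleAbs(np.hstack([A,B]),alpha=1.3))
a=np.radians(-19.6);X=np.array([np.cos(a),np.sin(a),0]);Y=np.array([-X[1],X[0],0]);Z=np.array([0,0,1.])
S=np.array([516.2,-165.8,0])
for y in(-45,45):
  for z in(141,41): print("exp scene",y,z,((proj(D["scene"],S+13*X+(y+1.2)*Y+z*Z)-[170,200])*4+1.5).round(1))
E
```

```text
t 19.15 plate xyz in seat frame [-122.67  161.21  267.12] hole z 221.52 F [ 0.86 -0.39  0.33] M [0.   0.01 0.03]
exp scene -45 141 [ 88.8 132.1]
exp scene -45 41 [119.2 251.6]
exp scene 45 141 [276.3 151.1]
exp scene 45 41 [294.7 269.8]
```

View pics/c5.png

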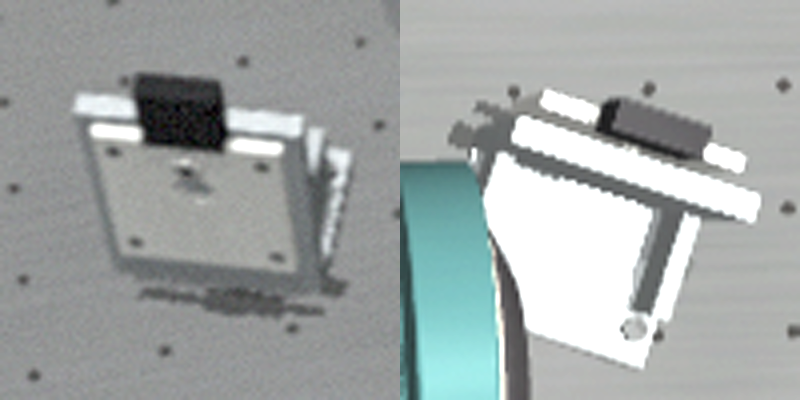

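The plate hangs upright and parallel to the board. The screw head is at the slot's top, (185,170), with the round end empty below it, and the corners match the expected home pose within a few pixels.

```bash
python3 -c "
from rig import workorder
print(workorder.sign_off())"
```

```text
the job is handed in; nothing more can be done
None
```

The shield plate is hanging straight on the bracket with the screw fully home at the top of its slot; the arm has let go and is clear, and the job was handed in at about 19 s of the 61 s allowed.

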